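# Set out four brass parts on their soldering tiles

## Task

Set the four brass parts out for soldering: stand each one upright on the tile whose black painted footprint has the shape and size of its foot, centred on the footprint and, for the square and the oblong part, squared up with it. Let go of them all, and leave the flux jar and the brush where they are.

Things in the scene. Friction and masses are not known exactly. Their poses are not given: they have to be found in the camera images.
- flange_mid (a point): Large round brass flange (sizes in mm): round foot of diameter 64 with four small holes, round upright of diameter 30. All four brass parts are 60 tall: an 8 thick foot below with a narrower upright grip in its middle, from 8 up to 60. This point is at the part's centre, 30 above its underside; z points up when it stands. Round, so its yaw does not matter. About 0.4 kg.
- bush_mid (a point): Small round brass bush (mm): round foot of diameter 42, round upright of diameter 24. All four brass parts are 60 tall: an 8 thick foot below with a narrower upright grip in its middle, from 8 up to 60. This point is at the part's centre, 30 above its underside; z points up when it stands. Round, so its yaw does not matter. About 0.2 kg.
- base_mid (a point): Square brass post base (mm): square foot 52 x 52, square upright 26 x 26 with sides parallel to the foot's. All four brass parts are 60 tall: an 8 thick foot below with a narrower upright grip in its middle, from 8 up to 60. This point is at the part's centre, 30 above its underside; z points up when it stands. x and y run parallel to its sides. About 0.35 kg.
- lug_mid (a point): Oblong brass lug (mm): oblong foot 72 (along x) x 36 (along y), flat upright 40 (along x) x 16 (along y, the way to grip it) with a cross hole. All four brass parts are 60 tall: an 8 thick foot below with a narrower upright grip in its middle, from 8 up to 60. This point is at the part's centre, 30 above its underside; z points up when it stands. About 0.4 kg.
- mark_flange (a point): Soldering tile with the large round footprint, diameter 70 mm, for the flange (sizes in mm). The tile is a fixed tan slab 94 x 94 x 22 in a dark steel tray (fixed to the bench, flat top 22 above the bench); the footprint is flat black paint in the middle of its top, 3 larger all round than the foot. This point is the footprint's centre on the tile's top face, z up.
- mark_bush (a point): Soldering tile with the small round footprint, diameter 48 mm, for the bush (sizes in mm). The tile is a fixed tan slab 94 x 94 x 22 in a dark steel tray (fixed to the bench, flat top 22 above the bench); the footprint is flat black paint in the middle of its top, 3 larger all round than the foot. This point is the footprint's centre on the tile's top face, z up.
- mark_base (a point): Soldering tile with the square footprint, 58 x 58 mm, for the square base (sizes in mm). The tile is a fixed tan slab 94 x 94 x 22 in a dark steel tray (fixed to the bench, flat top 22 above the bench); the footprint is flat black paint in the middle of its top, 3 larger all round than the foot. This point is the footprint's centre on the tile's top face, z up. x and y run parallel to the square's sides.
- mark_lug (a point): Soldering tile with the oblong footprint, 78 (along x) x 42 (along y) mm, for the lug (sizes in mm). The tile is a fixed tan slab 94 x 94 x 22 in a dark steel tray (fixed to the bench, flat top 22 above the bench); the footprint is flat black paint in the middle of its top, 3 larger all round than the foot. This point is the footprint's centre on the tile's top face, z up.
- flux_jar: Jar of flux, 66 mm across and 75 mm tall, standing beyond the tiles; origin at the centre of its underside. Not to be disturbed.
- brush: Brush lying on the bench to the robot's right, roughly along x; origin under its middle. Not to be disturbed.
Not all that is in view belongs to the job. What is shaped like the part that bears mark_bush but blue, pink or red is not meant.

How it is judged:
By the outcome, as a careful person would: the job done as asked, in the order asked, and still so for the second after the job is handed in, with the robot touching nothing.
It also fails if it takes over 115 s, if anything falls off the work surface, if the arm or the gripper's body presses on something with over 40 N, if the wrist force passes 120 N, or if a joint passes its speed limit or range.

## Robot

A 6-joint arm with a two-finger parallel gripper is mounted at the origin on the work surface. World frame = base frame: x ahead of the robot, y to its left, z up, the work surface at z = 0. Lengths are in m, angles in rad, forces in N, time in s.
With the tool pointing down it reaches from about 0.25 to 0.775 m from the base axis. Payload 4 kg.
Tool frame: the origin (TCP) lies on the centre line of the jaws, within the pads' length; the fingertips stand 17 mm ahead of it and the grasp point (between the pads) lies 2 mm behind it; z points along the fingers, y is the line along which they close (so a half turn about z gives the same grasp; the last joint's range is limited). The gripper opens to 94 mm and grips with 3 to 60 N. Pads are 16 mm wide; open, the fingers measure 119 mm over their backs; the gripper's body (75 mm by 177 mm) begins 78 mm behind the grasp point.
Start: joints at [-1.289, 0.087, 1.371, -0, 1.684, -0.103], TCP at [0.206, -0.51, 0.223] pointing down, gripper open.
Joint ranges: [-3.1, 3.1], [-0.76, 2.03], [0.27, 2.55], [-1.08, 4.22], [0.17, 2.65], [-2.57, 2.57]. Speed limits (rad/s): [2.79, 2.79, 3.14, 3.14, 3.14, 3.14].

## Interface

Orientations are given as [roll, pitch, yaw] about the fixed x, y, z axes, in that order (R = Rz(yaw) Ry(pitch) Rx(roll)).
In Python, from bench import robot gives the robot as it stands.
- The arm moves only by the tool servo_tool, never from a script. Its argument "plan" is a list of rows, each a list of 7 numbers: the shift along the tool's x, y, z normalised to -1 to 1, where 1 is 0.1 m, then the turn, a rotation vector about the tool's x, y, z normalised to -1 to 1, where 1 is pi/2 rad, then the finger opening in mm, from 0 to 94. In form: [[x, y, z, ax, ay, az, gripper], ...]. A call has 1 to 12 rows; each row is the pose to reach, as a shift and turn from the pose commanded when the call began, along the tool's axes at that moment; what a row does not reach only later rows make up. A row lasts 1/12 s, in which the tool goes at most 41.7 mm and 7.16 degrees, less where a joint would pass 70% of its speed; a pose out of reach is approached as far as the arm can. A call with a number of a shift or a turn outside -1 to 1 is refused whole. A call with a gripper value outside its range is refused whole. The fingers move at their own pace and stop on an object; the grip force is fixed at half the most. Time passes only in rows, so rows that repeat a pose let the fingers close. It gives the time, the measured TCP pose, the force, the opening and the grip force at its end, in the units of the state.
- robot.get_obs(): the state, without advancing time (a new reading comes with each control period).
- robot.snapshot(name): name is "scene" or "side" or "wrist"; returns the picture (480x640x3 uint8, red, green, blue); there is no depth.
- robot.camera_params(name): a dict with "camera_matrix" (3x3 intrinsics, pixels), "rvec" (rotation vector, rad) and "tvec" (3), from world to camera coordinates, as OpenCV has them; the wrist camera has in their place "tool_from_camera" (4x4, takes a point from camera to tool coordinates, whose origin is the TCP and whose axes are the flange's). Camera axes: x right, y down, z forward; pixel columns grow to the right and rows downward; lengths in m; the calibration is good to about 2 mm. The wrist camera is an equidistant fisheye: a pixel r from the principal point sees the ray r / f radians off the axis. A picture is of the moment at which its call begins: read the wrist's pose just before it. camera_params takes no time and is no camera call.
- robot.close_job(): hands the job in; it is judged then, once.
Trained networks look in the newest picture that a camera, given by its name, has taken for a name from the list of things; names that differ only in an ending like _2 or _b are one class to them, and where a whole thing is asked for, a point or a joint stands for the part that bears it (a point fixed in the world has none). Each returns a list of dicts, best first, with "conf" (0 to 1); they miss things now and then, are a little off and sometimes report something else, mostly with a low value. They report only what shows in the picture. A call takes as long as a camera call. They do not tell look-alikes from the thing itself.
- robot.find_in(thing, camera): "extent" ([centre column, centre row, width, height] in pixels, round what is visible of it).
The state is a dict: "time": time; "joint_positions": joint angles; "qvel": joint speeds; "joint_torque": joint torques, N m; "tool_pos": TCP position; "ee_rot": TCP orientation; "wrist_force": force on the tool from outside, world axes, zero at the start; "wrist_torque": the same for the moment, N m; "width": finger opening in m; "finger_force": force on a finger pad.
Only numpy, scipy, OpenCV 4.12 (cv2) and the standard library are available. Lean on these libraries where they do the work, as an engineer would, in place of code of your own. Each camera call takes 0.05 s, during which the arm holds its last target. There are 200 camera calls.

## Working session

There is one attempt and no reset: what is moved stays moved. The work goes in short steps, Python scripts to look and compute and a tool call to move; the robot and the scene stay as the last step left them, time stands still between calls to the robot, and variables do not carry over. Pictures are saved under pics/ and viewed, at most 14 in all, crops included, and the job is handed in when it is done.

Besides the shell and the picture viewer there is one more tool, called after "Call:" by a JSON object that holds its "name" and its "arguments", one argument or row to a line. servo_tool: Moves the arm, as the interface text tells. Scaled input: -1 to 1 covers 0.1 m each way for a shift and pi/2 rad each way for a turn. Its arguments: {"type":"object","properties":{"plan":{"type":"array","items":{"type":"array","items":{"type":"number"}}}},"required":["plan"]}

```bash
mkdir -p pics
python3 - <<'E'
from bench import robot
import cv2,json
for c in ("scene","side"):
    im=robot.snapshot(c); cv2.imwrite(f"pics/{c}0.png",im[:,:,::-1])
    p=robot.camera_params(c); print(c,{k:(v.tolist() if hasattr(v,'tolist') else v) for k,v in p.items()})
    for t in "flange_mid bush_mid base_mid lug_mid mark_flange mark_bush mark_base mark_lug flux_jar brush".split():
        print(t,[(round(d['conf'],2),[round(x) for x in d['extent']]) for d in robot.find_in(t,c)][:4])
p=robot.camera_params("wrist"); print(p)
print(robot.get_obs())
E
```

```text
scene {'camera_matrix': [[500.0224878368223, 0.0, 319.856963709877], [0.0, 500.0224878368223, 236.52672290384027], [0.0, 0.0, 1.0]], 'rvec': [1.0446925832157072, 2.1898636586476634, -1.192057245010955], 'tvec': [0.45224964436290016, -0.14822831438190753, 1.3917529138653437]}
flange_mid [(0.8, [391, 302, 31, 42])]
bush_mid [(0.71, [240, 231, 18, 29])]
base_mid [(0.86, [440, 257, 32, 35]), (0.56, [295, 312, 38, 55])]
lug_mid [(0.58, [297, 204, 26, 30]), (0.16, [304, 272, 59, 37])]
mark_flange []
mark_bush [(0.96, [412, 393, 76, 69]), (0.88, [304, 272, 59, 43]), (0.76, [220, 212, 55, 29]), (0.62, [214, 298, 69, 49])]
mark_base [(0.78, [526, 305, 74, 53])]
mark_lug [(0.58, [503, 361, 76, 66])]
flux_jar [(0.73, [294, 311, 42, 56])]
brush [(0.68, [210, 183, 59, 34])]
side {'camera_matrix': [[543.8389143394099, 0.0, 322.1746839050824], [0.0, 543.8389143394099, 239.20340382756726], [0.0, 0.0, 1.0]], 'rvec': [0.8673661425115342, -2.5146031517053524, 1.0890781397542273], 'tvec': [0.37623462535752605, 0.3670946781620115, 1.1020889328248993]}
flange_mid [(0.8, [255, 297, 28, 29]), (0.48, [343, 2
[... 938 characters left out ...]
e+00]])}
{'time': 1.1, 'joint_positions': array([-1.28915243e+00,  8.72029580e-02,  1.37066801e+00, -1.19912889e-05,
        1.68358629e+00, -1.03062060e-01]), 'qvel': array([ 0.00122132, -0.00111351,  0.00138678, -0.00018995, -0.00098993,
       -0.00023961]), 'joint_torque': array([ 8.42202935e-04, -3.40053356e+01, -3.02601099e+01,  7.20570982e-02,
        2.37424794e-02, -2.68881280e-05]), 'tool_pos': array([ 0.20642827, -0.50982736,  0.22252051]), 'ee_rot': array([3.14145920e+00, 2.57815621e-05, 3.84704600e-01]), 'wrist_force': array([-0.06126267, -0.25070012,  0.34999441]), 'wrist_torque': array([-0.02164028,  0.01863471,  0.06415858]), 'finger_force': 0.0, 'width': 0.09406031120705644}
```

View pics/scene0.png

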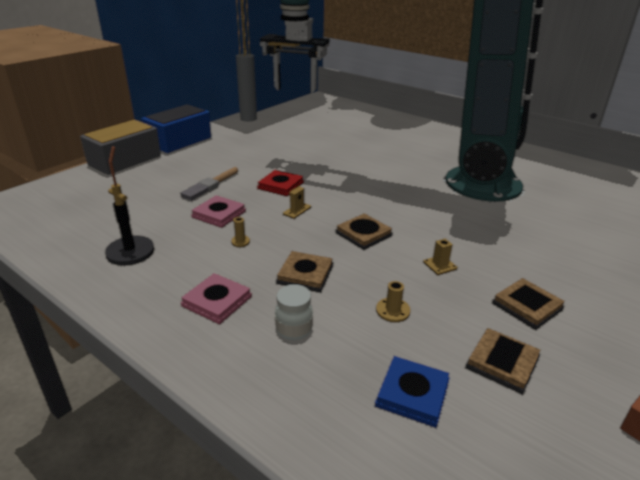

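View pics/side0.png

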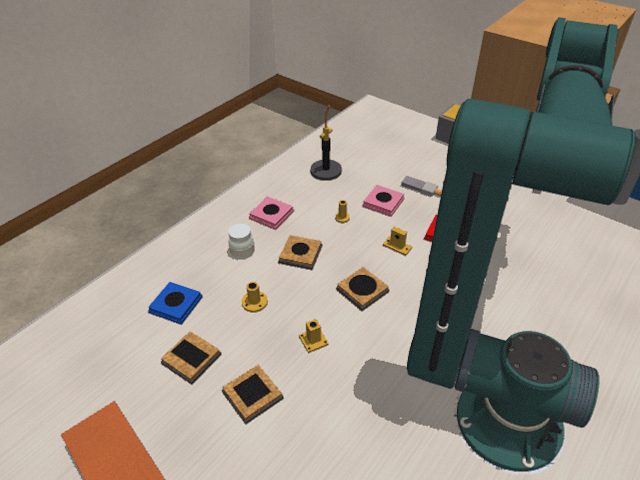

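The scene view shows four tan tiles: flange (364,228), bush (305,267), and two more at (529,299) and (504,355). The parts, all standing, are the bush (240,231), lug (297,204), flange (393,302) and base (440,257). The blue, pink and red tiles are decoys. The side view agrees. I'll measure the footprints and parts on their planes.

```bash
cat > h.py <<'E'
import numpy as np, cv2
from scipy.spatial.transform import Rotation as R
from bench import robot
def cam_ray(c,uv,pose=None):
    "origin, unit-less world rays for pixels"
    uv=np.asarray(uv,float).reshape(-1,2); p=robot.camera_params(c); K=p["camera_matrix"]
    n=(uv-[K[0,2],K[1,2]])/[K[0,0],K[1,1]]
    if c=="wrist":
        th=np.linalg.norm(n,axis=1,keepdims=True)+1e-12
        d=np.hstack([np.sin(th)*n/th,np.cos(th)])
        T=np.eye(4);T[:3,:3]=R.from_euler("xyz",pose[1]).as_matrix();T[:3,3]=pose[0]
        T=T@p["tool_from_camera"]; return T[:3,3],d@T[:3,:3].T
    M=cv2.Rodrigues(np.array(p["rvec"]))[0]
    return -M.T@np.array(p["tvec"]).ravel(), np.hstack([n,np.ones((len(n),1))])@M
def to_plane(c,uv,z,pose=None):
    o,d=cam_ray(c,uv,pose); return (o+d*((z-o[2])/d[:,2:]))[:,:2]
def proj(c,P,pose):
    "world points -> wrist pixels"
    p=robot.camera_params(c);K=p["camera_matrix"]
    T=np.eye(4);T[:3,:3]=R.from_euler("xyz",pose[1]).as_matrix();T[:3,3]=pose[0]
    T=np.linalg.inv(T@p["tool_from_camera"]); q=P@T[:3,:3].T+T[:3,3]
    r=np.linalg.norm(q[:,:2],axis=1)+1e-12; th=np.arctan2(r,q[:,2])
    return q[:,:2]/r[:,None]*th[:,None]*K[0,0]+[K[0,2],K[1,2]]
def blobs(mask,amin,amax):
    cs,_=cv2.findContours(mask.astype(np.uint8)*255,cv2.RETR_EXTERNAL,cv2.CHAIN_APPROX_NONE)
    return [c.reshape(-1,2) for c in cs if amin<cv2.contourArea(c)<amax]
def rect(xy):
    (c,s,a)=cv2.minAreaRect((xy*1000).astype(np.float32)); 
    if s[0]<s[1]: s=s[::-1]; a+=90
    return np.round(np.array(c),1),np.round(s,1),round((a+90)%180-90,1) # mm, long side angle deg
def wrist_rect(im,pose,z,cx,cy,h=0.09,res=0.0004):
    "top view rectified on plane z: +x up in picture, +y left"
    n=int(2*h/res); i,j=np.mgrid[0:n,0:n]
    P=np.stack([cx+h-i.ravel()*res,cy+h-j.ravel()*res,np.full(n*n,z)],1)
    m=proj("wrist",P,pose).reshape(n,n,2).astype(np.float32)
    return cv2.remap(im,m[...,0],m[...,1],cv2.INTER_LINEAR)
E
python3 - <<'E'
from h import *
for c in ("scene","side"):
    im=cv2.imread(f"pics/{c}0.png"); hsv=cv2.cvtColor(im,cv2.COLOR_BGR2HSV)
    print(c)
    for b in blobs(hsv[...,2]<45,120,1800):
        m=b.mean(0); r=rect(to_plane(c,b,.022))
        if 100<r[0][0]<800 and abs(r[0][1])<500: print("black",m.round(),*r)
    for b in blobs((hsv[...,1]>110)&(abs(hsv[...,0].astype(int)-22)<8)&(hsv[...,2]>60),80,1500):
        x,y,w,hh=cv2.boundingRect(b); print("brass",(x,y,w,hh),(to_plane(c,[[x+w/2,y+hh/2]],.03)*1000).round())
E
```

```text
scene
black [414. 384.] [770.2 213.7] [44.2 42.3] -50.6
black [495. 378.] [681.3 303.3] [88.1 11.4] -86.3
black [505. 354.] [620.2 296.7] [74.3 39.3] 3.3
black [527. 315.] [499.5 298.3] [123.5  66.9] -59.9
black [530. 297.] [449.4 279. ] [54.7 53. ] 75.6
black [305. 266.] [ 640.8 -108.1] [40.4 37.9] -50.1
black [364. 239.] [484.6 -72.3] [118.7  67.6] -56.1
black [364. 226.] [ 436.  -103.9] [62.3 61.2] -83.7
brass (470, 330, 68, 56) [[640. 302.]]
brass (377, 282, 32, 40) [[634.  93.]]
brass (497, 280, 65, 41) [[470. 284.]]
brass (279, 253, 52, 34) [[661. -91.]]
brass (424, 240, 32, 34) [[449.  93.]]
brass (232, 217, 17, 30) [[ 644. -290.]]
brass (339, 215, 51, 28) [[457. -88.]]
brass (284, 186, 26, 32) [[ 459. -285.]]
brass (110, 184, 16, 20) [[ 714. -648.]]
brass (0, 129, 85, 60) [[ 729. -992.]]
brass (84, 119, 67, 24) [[  469. -1029.]]
side
black [251. 390.] [448.2 277.1] [55.2 54.7] 76.5
black [190. 353.] [619.1 295.3] [75.3 38.9] 3.6
black [436. 350.] [194.8 -44.2] [112.8  20.7] -71.5
black [446. 309.] [ 235.1 -162.1] [101.1  23.3] -71.3
black [174. 299.] [768.6 212.1] [42.5 40.3] -81.8
black [362. 285.] [ 436.1 -105.3] [64.7 63.3] 37.9
black [455. 268.] [ 280.8 -295.2] [134.9  26.1] -71.2
black [300. 248.] [ 640.2 -109.5] [42.6 40.7] -15.5
brass (162, 332, 57, 48) [[606. 302.]]
brass (299, 319, 29, 34) [[428.  96.]]
brass (242, 282, 25, 30) [[613.  93.]]
brass (338, 268, 50, 39) [[424. -92.]]
brass (279, 235, 42, 31) [[629. -97.]]
brass (383, 227, 29, 28) [[ 447. -284.]]
brass (8, 206, 34, 30) [[1311.  283.]]
brass (336, 200, 14, 23) [[ 634. -293.]]
brass (443, 104, 18, 15) [[ 657. -974.]]
brass (606, 86, 13, 18) [[  244. -1443.]]
```

Both cameras agree to within about 2 mm on the footprints:

| Footprint | Centre (mm) | Yaw |
|---|---|---|
| flange | (436,-105) | n/a |
| bush | (640,-109) | n/a |
| base | (449,278) | about -14° |
| lug | (620,296) | about 3.4° |

Lug first: I'll move above it at (453,-285).

Call:
{"name": "servo_tool", "arguments": {
  "plan": [
    [0.4, -0.15, 0, 0, 0, 0, 94],
    [0.785, -0.29, 0, 0, 0, 0, 94],
    [0.785, -0.29, 0, 0, 0, 0, 94]
  ]
}}

```text
time: 1.35
tool_pos: [0.2725, -0.4496, 0.2229]
ee_rot: [-3.141, -0.004, 0.391]
wrist_force: [0.5, -0.2, -0.5]
width: 0.094
finger_force: 0.0
```

Call:
{"name": "servo_tool", "arguments": {
  "plan": [
    [0.4, -0.15, 0, 0, 0, 0, 94],
    [0.785, -0.29, 0, 0, 0, 0, 94],
    [0.785, -0.29, 0, 0, 0, 0, 94]
  ]
}}

```text
time: 1.6
tool_pos: [0.3344, -0.393, 0.2229]
ee_rot: [-3.141, -0.004, 0.392]
wrist_force: [-0.2, 0.1, -0.6]
width: 0.0943
finger_force: 0.0
```

Call:
{"name": "servo_tool", "arguments": {
  "plan": [
    [0.4, -0.15, 0, 0, 0, 0, 94],
    [0.785, -0.29, 0, 0, 0, 0, 94],
    [0.785, -0.29, 0, 0, 0, 0, 94]
  ]
}}

```text
time: 1.85
tool_pos: [0.396, -0.3367, 0.2226]
ee_rot: [-3.141, -0.004, 0.392]
wrist_force: [-0.4, -0.7, -1.3]
width: 0.094
finger_force: 0.0
```

Call:
{"name": "servo_tool", "arguments": {
  "plan": [
    [0.4, -0.15, 0, 0, 0, 0, 94],
    [0.785, -0.29, 0, 0, 0, 0, 94],
    [0.785, -0.29, 0, 0, 0, 0, 94],
    [0.785, -0.29, 0, 0, 0, 0, 94],
    [0.785, -0.29, 0, 0, 0, 0, 94]
  ]
}}

```text
time: 2.27
tool_pos: [0.4535, -0.285, 0.2224]
ee_rot: [3.141, 0.001, 0.385]
wrist_force: [-0.3, -0.7, 0.8]
width: 0.094
finger_force: 0.0
```

```bash
cat >> h.py <<'E'
def look(name):
    o=robot.get_obs(); pose=(o["tool_pos"],o["ee_rot"]); im=robot.snapshot("wrist")[:,:,::-1].copy()
    cv2.imwrite(f"pics/{name}.png",im); np.save(f"pics/{name}.npy",np.array(pose)); return im,pose
def go(x,y,z=None,yaw=None):
    "prints shift (tool axes, normalised) and turn to a world target in mm / deg"
    o=robot.get_obs(); p=o["tool_pos"]; M=R.from_euler("xyz",o["ee_rot"]).as_matrix()
    t=np.array([x/1e3,y/1e3,p[2] if z is None else z/1e3])
    yw=o["ee_rot"][2]; d=0 if yaw is None else np.deg2rad(yaw)-yw
    ry=R.from_euler("xyz",[np.pi,0,yw]).as_matrix()
    d=(d+np.pi)%(2*np.pi)-np.pi
    print("shift",(ry.T@(t-p)*10).round(3),"az",round(-d/(np.pi/2),3),"yaw now",np.rad2deg(yw).round(1),"t",o["time"])
E
python3 - <<'E'
from h import *
im,pose=look("w1")
a=wrist_rect(im,pose,.06,.453,-.285); b=wrist_rect(im,pose,.008,.453,-.285)
cv2.imwrite("pics/w1m.png",np.hstack([cv2.resize(a,(400,400)),cv2.resize(b,(400,400))]))
E
```

```text
(no output)
```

View pics/w1.png

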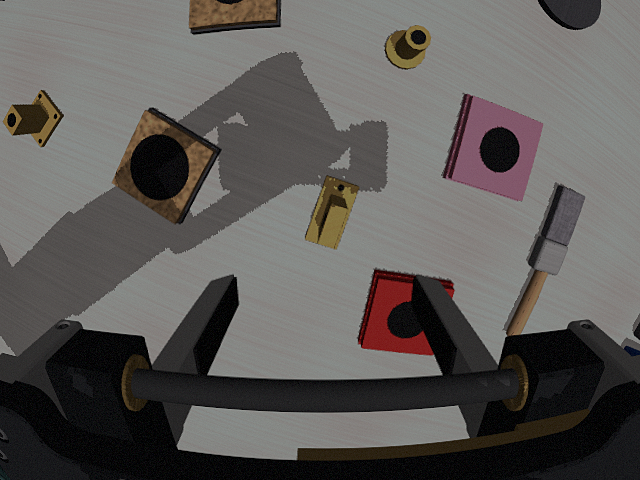

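View pics/w1m.png

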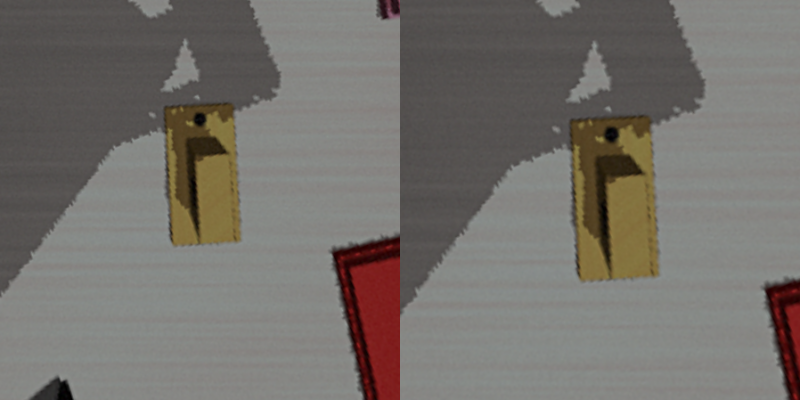

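The raw view shows the lug at (330,212), and the rectified foot comes out near 36x72 mm as given, with its long side about 3° off world x. I'll refine that numerically.

```bash
cat >> h.py <<'E'
def brass(im):
    h=cv2.cvtColor(cv2.GaussianBlur(im,(3,3),0),cv2.COLOR_BGR2HSV)
    return (h[...,1]>90)&(abs(h[...,0].astype(int)-23)<10)&(h[...,2]>25)
def near(bs,c,z,pose,xy,r=40):
    "blobs whose rectangle on plane z lies near xy (mm)"
    out=[]
    for b in bs:
        w=to_plane(c,b,z,pose); q=rect(w)
        if np.hypot(*(q[0]-xy))<r: out.append((b,w,q))
    return out
E
python3 - <<'E'
from h import *
im=cv2.imread("pics/w1.png"); pose=np.load("pics/w1.npy")
for b,w,q in near(blobs(brass(im),300,8000),"wrist",.008,pose,(453,-290)): print(*q)
go(453.5,-291,60,3.2)
E
```

```text
[ 454.4 -291. ] [71.7 35.7] 3.1
shift [-0.018  0.053  1.625] az 0.209 yaw now 22.0 t 2.3167
```

Call:
{"name": "servo_tool", "arguments": {
  "plan": [
    [-0.005, 0.03, 0.35, 0, 0, 0.07, 94],
    [-0.01, 0.056, 0.7, 0, 0, 0.14, 94],
    [-0.01, 0.056, 0.9, 0, 0, 0.21, 94],
    [-0.01, 0.056, 0.9, 0, 0, 0.21, 94],
    [-0.01, 0.056, 0.9, 0, 0, 0.21, 94]
  ]
}}

```text
time: 2.73
tool_pos: [0.4536, -0.2907, 0.1316]
ee_rot: [-3.14, 0.002, 0.055]
wrist_force: [0.8, -0.0, 0.4]
width: 0.0944
finger_force: 0.0
```

Call:
{"name": "servo_tool", "arguments": {
  "plan": [
    [0, 0, 0.3, 0, 0, 0, 60],
    [0, 0, 0.6, 0, 0, 0, 50],
    [0, 0, 0.85, 0, 0, 0, 50],
    [0, 0, 0.99, 0, 0, 0, 50],
    [0, 0, 0.99, 0, 0, 0, 50],
    [0, 0, 0.99, 0, 0, 0, 50]
  ]
}}

```text
time: 3.23
tool_pos: [0.4558, -0.2912, 0.0353]
ee_rot: [3.14, -0.002, 0.056]
wrist_force: [0.4, -0.3, -0.2]
width: 0.0575
finger_force: 0.0
```

Call:
{"name": "servo_tool", "arguments": {
  "plan": [
    [0, 0, 0, 0, 0, 0, 10],
    [0, 0, 0, 0, 0, 0, 0],
    [0, 0, 0, 0, 0, 0, 0],
    [0, 0, 0, 0, 0, 0, 0],
    [0, 0, 0, 0, 0, 0, 0],
    [0, 0, 0, 0, 0, 0, 0],
    [0, 0, 0, 0, 0, 0, 0],
    [0, 0, 0, 0, 0, 0, 0]
  ]
}}

```text
time: 3.9
tool_pos: [0.4555, -0.2908, 0.0341]
ee_rot: [3.14, -0.001, 0.055]
wrist_force: [0.4, -3.2, 1.6]
width: 0.0158
finger_force: 30.0
```

Gripped at 15.8 mm, which matches the 16 mm upright. Lifting and carrying it to the lug tile.

Call:
{"name": "servo_tool", "arguments": {
  "plan": [
    [0, 0, -0.2, 0, 0, 0, 0],
    [0, 0, -0.5, 0, 0, 0, 0],
    [0, 0, -0.8, 0, 0, 0, 0],
    [0, 0, -1.0, 0, 0, 0, 0]
  ]
}}

```text
time: 4.23
tool_pos: [0.4552, -0.2895, 0.1349]
ee_rot: [-3.141, -0.0, 0.055]
wrist_force: [1.0, -0.7, -2.2]
width: 0.0154
finger_force: 30.0
```

Call:
{"name": "servo_tool", "arguments": {
  "plan": [
    [0.08, -0.2, 0, 0, 0, 0, 0],
    [0.2, -0.58, 0, 0, 0, 0, 0],
    [0.33, -0.96, 0, 0, 0, 0, 0]
  ]
}}

```text
time: 4.48
tool_pos: [0.4821, -0.1914, 0.1327]
ee_rot: [-3.14, 0.001, 0.052]
wrist_force: [0.5, -0.6, -3.2]
width: 0.016
finger_force: 30.0
```

Call:
{"name": "servo_tool", "arguments": {
  "plan": [
    [0.11, -0.32, 0, 0, 0, 0, 0],
    [0.22, -0.64, 0, 0, 0, 0, 0],
    [0.33, -0.96, 0, 0, 0, 0, 0]
  ]
}}

```text
time: 4.73
tool_pos: [0.5095, -0.0923, 0.132]
ee_rot: [-3.14, 0.003, 0.055]
wrist_force: [0.3, 0.8, -3.9]
width: 0.0159
finger_force: 30.0
```

Call:
{"name": "servo_tool", "arguments": {
  "plan": [
    [0.11, -0.32, 0, 0, 0, 0, 0],
    [0.22, -0.64, 0, 0, 0, 0, 0],
    [0.33, -0.96, 0, 0, 0, 0, 0]
  ]
}}

```text
time: 4.98
tool_pos: [0.5371, 0.0052, 0.1319]
ee_rot: [-3.14, 0.003, 0.055]
wrist_force: [-0.1, 0.3, -3.0]
width: 0.0156
finger_force: 30.0
```

Call:
{"name": "servo_tool", "arguments": {
  "plan": [
    [0.11, -0.32, 0, 0, 0, 0, 0],
    [0.22, -0.64, 0, 0, 0, 0, 0],
    [0.33, -0.96, 0, 0, 0, 0, 0]
  ]
}}

```text
time: 5.23
tool_pos: [0.5647, 0.1027, 0.1318]
ee_rot: [-3.141, 0.004, 0.055]
wrist_force: [0.5, -0.7, -3.6]
width: 0.0157
finger_force: 30.0
```

Call:
{"name": "servo_tool", "arguments": {
  "plan": [
    [0.11, -0.32, 0, 0, 0, 0, 0],
    [0.22, -0.64, 0, 0, 0, 0, 0],
    [0.33, -0.96, 0, 0, 0, 0, 0]
  ]
}}

```text
time: 5.48
tool_pos: [0.5924, 0.2002, 0.1315]
ee_rot: [3.141, 0.004, 0.055]
wrist_force: [0.3, -0.8, -2.8]
width: 0.0158
finger_force: 30.0
```

Call:
{"name": "servo_tool", "arguments": {
  "plan": [
    [0.11, -0.32, 0, 0, 0, 0, 0],
    [0.22, -0.64, 0, 0, 0, 0, 0],
    [0.33, -0.96, 0, 0, 0, 0, 0],
    [0.33, -0.96, 0, 0, 0, 0, 0],
    [0.33, -0.96, 0, 0, 0, 0, 0]
  ]
}}

```text
time: 5.9
tool_pos: [0.6197, 0.2977, 0.1305]
ee_rot: [3.14, 0.005, 0.058]
wrist_force: [0.3, -0.1, -4.0]
width: 0.0158
finger_force: 30.0
```

Run:
```python
from h import *
im=cv2.imread("pics/w1.png"); pose=np.load("pics/w1.npy")
blk=lambda im:cv2.cvtColor(im,cv2.COLOR_BGR2HSV)[...,2]<35
for b,w,q in near(blobs(blk(im),300,8000),"wrist",.022,pose,(436,-105)): print("flange mark",*q)
im,pose=look("w2"); print(pose)
for b,w,q in near(blobs(blk(im),300,20000),"wrist",.022,pose,(620,296),60): print("lug mark",*q)
for b,w,q in near(blobs(brass(im),300,20000),"wrist",pose[0][2]-.026,pose,(620,296),60): print("lug foot",*q)
```

```text
flange mark [ 435.6 -102.9] [69.1 69.1] 66.5
flange mark [ 439.7 -109.3] [92.8 92. ] -10.8
(array([0.61973458, 0.29770144, 0.13045641]), array([3.14022113, 0.00507005, 0.05813354]))
lug mark [646.8 298.9] [41.8 24.5] -86.6
lug mark [668.2 300. ] [88.8  4.2] -86.6
lug foot [616.  297.7] [125.1  62.2] 3.4
```

View pics/w2.png

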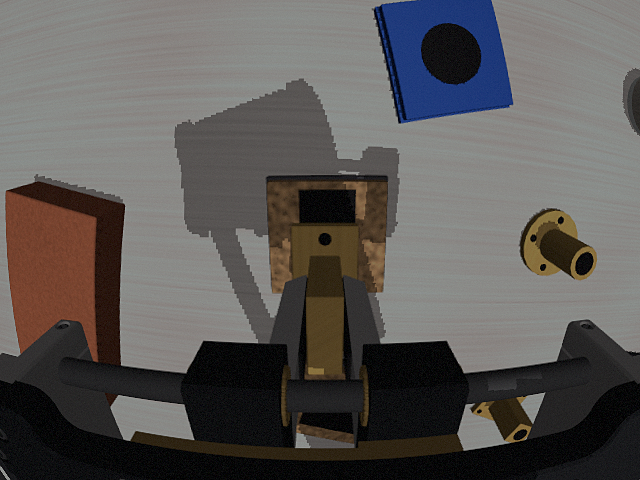

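The wrist view shows the lug held over its tile: the far part of the footprint at (327,206), the foot's front edge at row 224 (cols 293-358). I'll compare the two.

Run:
```python
from h import *
pose=np.load("pics/w2.npy"); z=pose[0][2]-.026
print(to_plane("wrist",[[293,224],[358.5,224]],z,pose)*1000)
print(to_plane("wrist",[[300,190],[355,190],[300,221],[356,221]],.022,pose)*1000)
```

```text
[[653.94626681 317.7449275 ]
 [655.94725137 283.33575203]]
[[657.87856023 319.41121629]
 [660.2674001  278.83260655]
 [634.21227851 318.40055155]
 [636.67310237 276.23366049]]
```

Call:
{"name": "servo_tool", "arguments": {
  "plan": [
    [0.01, 0.01, 0.2, 0, 0, 0, 0],
    [0.013, 0.01, 0.4, 0, 0, 0, 0],
    [0.013, 0.01, 0.55, 0, 0, 0, 0],
    [0.013, 0.01, 0.65, 0, 0, 0, 0],
    [0.013, 0.01, 0.7, 0, 0, 0, 0],
    [0.013, 0.01, 0.71, 0, 0, 0, 0],
    [0.013, 0.01, 0.71, 0, 0, 0, 0],
    [0.013, 0.01, 0.71, 0, 0, 0, 0]
  ]
}}

```text
time: 6.62
tool_pos: [0.6234, 0.295, 0.064]
ee_rot: [-3.141, -0.002, 0.055]
wrist_force: [-0.7, -0.4, -4.4]
width: 0.0159
finger_force: 30.0
```

Call:
{"name": "servo_tool", "arguments": {
  "plan": [
    [-0.024, -0.018, 0.03, 0, 0, 0, 0],
    [-0.024, -0.018, 0.06, 0, 0, 0, 0],
    [-0.024, -0.018, 0.06, 0, 0, 0, 0],
    [-0.024, -0.018, 0.06, 0, 0, 0, 0]
  ]
}}

```text
time: 6.95
tool_pos: [0.6198, 0.2968, 0.0563]
ee_rot: [3.141, 0.0, 0.055]
wrist_force: [0.1, 0.3, -3.8]
width: 0.0161
finger_force: 30.0
```

Run:
```python
from h import *
im,pose=look("w3"); print(pose[0],pose[1])
print(robot.get_obs()["tool_pos"])
a=wrist_rect(im,pose,.026,.63,.297,.06,.0002)
cv2.imwrite("pics/w3m.png",a[:400])
```

```text
[0.6198105  0.29683421 0.05625619] [3.14132683e+00 3.82616975e-04 5.51992822e-02]
[0.61996024 0.29683369 0.05639312]
```

View pics/w3m.png

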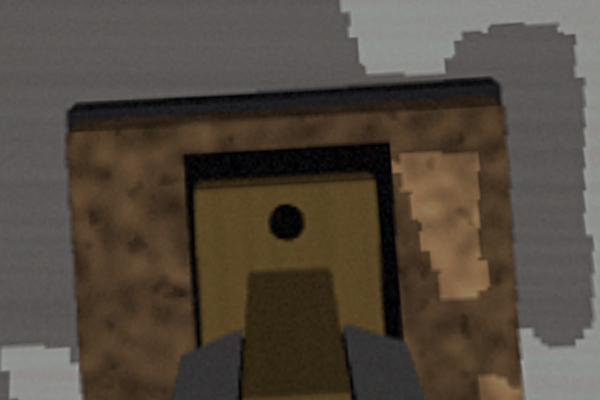

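The close view shows even side margins (9 and 12 px) and a far margin of about 5 mm where 3 mm is wanted. I'll move forward 1.9 mm, turn +0.5°, set it down and release.

Call:
{"name": "servo_tool", "arguments": {
  "plan": [
    [0.01, 0.002, 0, 0, 0, -0.004, 0],
    [0.019, 0.003, 0, 0, 0, -0.005, 0],
    [0.019, 0.003, 0.005, 0, 0, -0.005, 0],
    [0.019, 0.003, 0.015, 0, 0, -0.005, 0],
    [0.019, 0.003, 0.015, 0, 0, -0.005, 0],
    [0.019, 0.003, 0.015, 0, 0, -0.005, 0]
  ]
}}

```text
time: 7.5
tool_pos: [0.6225, 0.2966, 0.0561]
ee_rot: [-3.141, -0.002, 0.063]
wrist_force: [-0.6, -0.3, 1.8]
width: 0.016
finger_force: 30.0
```

Call:
{"name": "servo_tool", "arguments": {
  "plan": [
    [0, 0, 0, 0, 0, 0, 40],
    [0, 0, 0, 0, 0, 0, 60],
    [0, 0, 0, 0, 0, 0, 60],
    [0, 0, 0, 0, 0, 0, 60],
    [0, 0, -0.2, 0, 0, 0, 60],
    [0, 0, -0.5, 0, 0, 0, 60],
    [0, 0, -0.8, 0, 0, 0, 60]
  ]
}}

```text
time: 8.08
tool_pos: [0.621, 0.2962, 0.1339]
ee_rot: [3.14, 0.004, 0.063]
wrist_force: [0.3, 0.6, -0.4]
width: 0.0582
finger_force: 0.0
```

Call:
{"name": "servo_tool", "arguments": {
  "plan": [
    [-0.3, 0.17, -0.2, 0, 0, 0, 60],
    [-0.6, 0.34, -0.3, 0, 0, 0, 60],
    [-0.92, 0.5, -0.35, 0, 0, 0, 60]
  ]
}}

```text
time: 8.33
tool_pos: [0.5339, 0.2407, 0.1723]
ee_rot: [-3.141, -0.004, 0.063]
wrist_force: [1.3, -0.4, 0.1]
width: 0.0599
finger_force: 0.0
```

Call:
{"name": "servo_tool", "arguments": {
  "plan": [
    [-0.3, 0.17, -0.2, 0, 0, 0, 60],
    [-0.6, 0.34, -0.3, 0, 0, 0, 60],
    [-0.92, 0.5, -0.35, 0, 0, 0, 60],
    [-0.92, 0.5, -0.35, 0, 0, 0, 60],
    [-0.92, 0.5, -0.35, 0, 0, 0, 60],
    [-0.92, 0.5, -0.35, 0, 0, 0, 60],
    [-0.92, 0.5, -0.35, 0, 0, 0, 60]
  ]
}}

```text
time: 8.92
tool_pos: [0.4454, 0.1856, 0.2046]
ee_rot: [-3.142, 0.0, 0.063]
wrist_force: [-0.4, 0.9, -0.3]
width: 0.0601
finger_force: 0.0
```

Run:
```python
from h import *
im,pose=look("w4"); print(pose)
blk=cv2.cvtColor(im,cv2.COLOR_BGR2HSV)[...,2]<35
for b,w,q in near(blobs(blk,300,20000),"wrist",.022,pose,(449,278)): print("base mark",*q)
for b,w,q in near(blobs(brass(im),300,20000),"wrist",.008,pose,(439,94),50): print("base foot",*q)
for b,w,q in near(blobs(brass(im),300,20000),"wrist",.008,pose,(624,93),50): print("flange",*q)
for b,w,q in near(blobs(brass(im),300,20000),"wrist",.03,pose,(620,297),50): print("lug",*q)
a=wrist_rect(im,pose,.008,.439,.094,.08,.0004)
cv2.imwrite("pics/w4m.png",np.hstack([a,wrist_rect(im,pose,.06,.439,.094,.08,.0004)]))
```

```text
(array([0.4454281 , 0.18564162, 0.20461573]), array([-3.14155603e+00,  8.58676694e-05,  6.29861232e-02]))
base mark [449.9 279.5] [58.2 58.1] -13.6
base foot [435.3  85.9] [64.3 51.5] 64.2
flange [624.  88.] [67.4 62.6] -85.5
lug [616.  293.9] [88.3 84.5] -86.3
```

View pics/w4m.png

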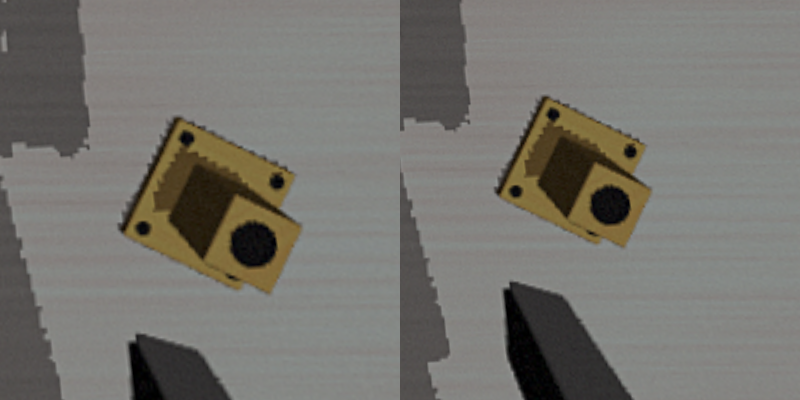

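View pics/w4.png

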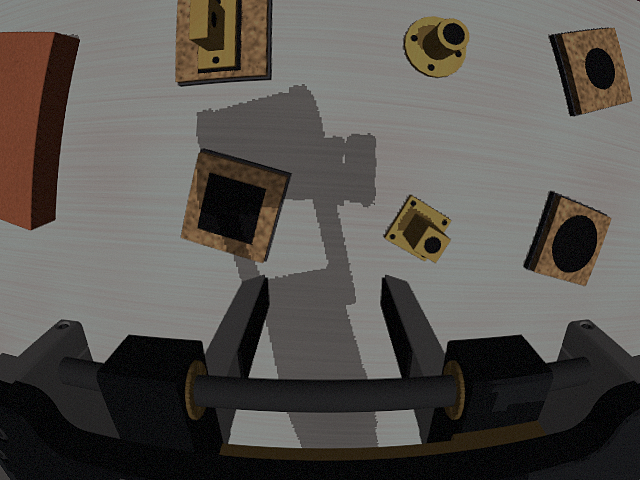

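The base mark measures (449.9,279.5) at -13.6°, 58.2 mm square, which fits. The base foot (rectified corners (180,117), (295,175), (122,233)) is centred at (437.4,90.3) with yaw -26.5°. In the raw view the lug stands on its tile at (222,35).

Call:
{"name": "servo_tool", "arguments": {
  "plan": [
    [-0.05, 0.3, 0.1, 0, 0, 0.07, 70],
    [-0.1, 0.65, 0.3, 0, 0, 0.14, 70],
    [-0.14, 0.947, 0.5, 0, 0, 0.21, 70],
    [-0.14, 0.947, 0.7, 0, 0, 0.28, 70],
    [-0.14, 0.947, 0.7, 0, 0, 0.334, 70],
    [-0.14, 0.947, 0.7, 0, 0, 0.334, 70],
    [-0.14, 0.947, 0.7, 0, 0, 0.334, 70]
  ]
}}

```text
time: 9.55
tool_pos: [0.4373, 0.0899, 0.1346]
ee_rot: [3.141, 0.001, -0.46]
wrist_force: [0.6, 0.7, 0.6]
width: 0.0701
finger_force: 0.0
```

Run:
```python
from h import *
im,pose=look("w5"); print(pose)
for z in (.008,.06):
  for b,w,q in near(blobs(brass(im),300,40000),"wrist",z,pose,(437,90),50): print("base foot",*q)
go(437.4,90.3,34,-26.5)
a=wrist_rect(im,pose,.008,.439,.09,.05,.00025)
cv2.imwrite("pics/w5m.png",np.hstack([a,wrist_rect(im,pose,.06,.439,.09,.05,.00025)]))
```

```text
(array([0.43728575, 0.08994377, 0.13459655]), array([ 3.14117584e+00,  7.37451592e-04, -4.59575919e-01]))
base foot [434.2  92. ] [59.9 51.5] -26.2
base foot [448.5  85.2] [49.1 42.2] -26.2
shift [-2.000e-03 -1.000e-03  1.012e+00] az 0.002 yaw now -26.3 t 9.6
```

View pics/w5m.png

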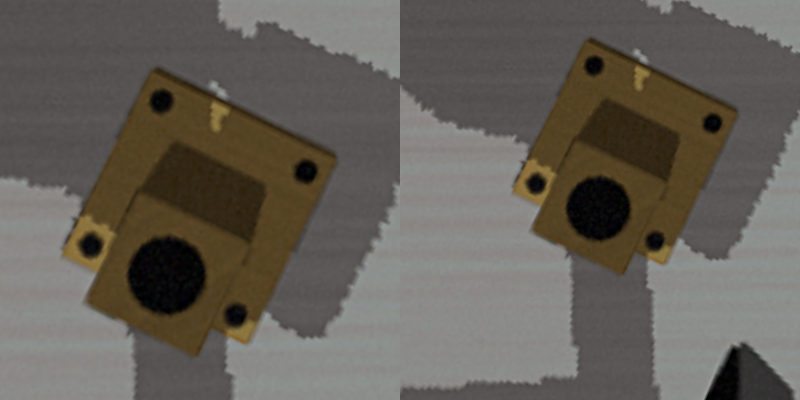

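Call:
{"name": "servo_tool", "arguments": {
  "plan": [
    [0, 0, 0.3, 0, 0, 0, 70],
    [0, 0, 0.6, 0, 0, 0, 60],
    [0, 0, 0.85, 0, 0, 0, 50],
    [0, 0, 1.0, 0, 0, 0, 50],
    [0, 0, 1.0, 0, 0, 0, 50],
    [0, 0, 1.0, 0, 0, 0, 30],
    [0, 0, 1.0, 0, 0, 0, 0],
    [0, 0, 1.0, 0, 0, 0, 0],
    [0, 0, 1.0, 0, 0, 0, 0],
    [0, 0, 1.0, 0, 0, 0, 0],
    [0, 0, 1.0, 0, 0, 0, 0]
  ]
}}

```text
time: 10.52
tool_pos: [0.4377, 0.0893, 0.0368]
ee_rot: [-3.141, -0.003, -0.462]
wrist_force: [-2.2, -2.5, 5.1]
width: 0.0259
finger_force: 30.0
```

Call:
{"name": "servo_tool", "arguments": {
  "plan": [
    [0, 0, 0, 0, 0, 0, 0],
    [0, 0, 0, 0, 0, 0, 0],
    [0, 0, -0.2, 0, 0, 0, 0],
    [0, 0, -0.5, 0, 0, 0, 0],
    [0, 0, -0.8, 0, 0, 0, 0],
    [0, 0, -0.9, 0, 0, 0, 0]
  ]
}}

```text
time: 11.02
tool_pos: [0.4389, 0.0902, 0.1292]
ee_rot: [-3.137, -0.006, -0.462]
wrist_force: [1.2, 0.5, -1.6]
width: 0.0256
finger_force: 30.0
```

Call:
{"name": "servo_tool", "arguments": {
  "plan": [
    [-0.1, -0.22, 0, 0, 0, 0, 0],
    [-0.24, -0.55, 0, 0, 0, 0, 0],
    [-0.37, -0.88, 0, 0, 0, 0, 0]
  ]
}}

```text
time: 11.27
tool_pos: [0.4424, 0.1857, 0.1243]
ee_rot: [-3.141, 0.0, -0.464]
wrist_force: [1.0, -0.2, -3.2]
width: 0.0259
finger_force: 30.0
```

Call:
{"name": "servo_tool", "arguments": {
  "plan": [
    [-0.1, -0.3, 0, 0, 0, -0.05, 0],
    [-0.24, -0.6, 0, 0, 0, -0.1, 0],
    [-0.36, -0.87, 0.1, 0, 0, -0.141, 0],
    [-0.36, -0.87, 0.3, 0, 0, -0.141, 0],
    [-0.36, -0.87, 0.5, 0, 0, -0.141, 0],
    [-0.36, -0.87, 0.63, 0, 0, -0.141, 0],
    [-0.36, -0.87, 0.63, 0, 0, -0.141, 0],
    [-0.36, -0.87, 0.63, 0, 0, -0.141, 0]
  ]
}}

```text
time: 11.93
tool_pos: [0.4482, 0.2788, 0.0602]
ee_rot: [3.14, 0.002, -0.24]
wrist_force: [0.6, -0.6, -2.8]
width: 0.0254
finger_force: 30.0
```

Run:
```python
from h import *
im,pose=look("w6"); print(pose)
cv2.imwrite("pics/w6m.png",wrist_rect(im,pose,.024,.46,.279,.06,.0002)[:420])
```

```text
(array([0.44820482, 0.27878908, 0.06021723]), array([ 3.13991906e+00,  2.39039624e-03, -2.40134890e-01]))
```

View pics/w6m.png

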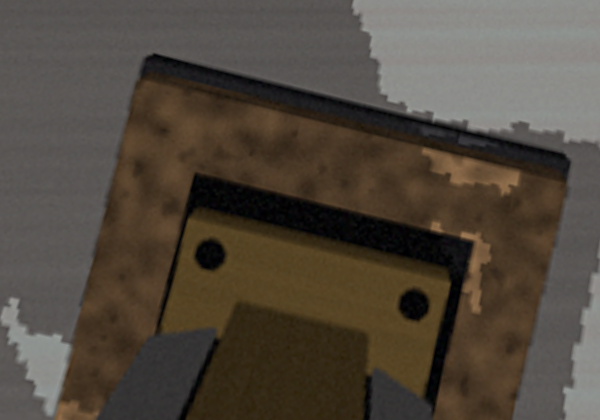

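The black front edge runs (195,175)-(473,241) and the foot's bottom edge (192,208)-(451,270). The part sits too far back by about 3 mm, so I'll check the lateral margins numerically.

```bash
cat >> h.py <<'E'
def margins(name,zt,xs=(16,20,23)):
    "black outline on z=22 mm and brass outline on zt, in tool-aligned mm (x ahead, y = tool y) about the TCP"
    im=cv2.imread(f"pics/{name}.png"); pose=np.load(f"pics/{name}.npy"); yw=pose[1][2]
    ax=np.array([np.cos(yw),np.sin(yw)]); ay=np.array([np.sin(yw),-np.cos(yw)])
    hsv=cv2.cvtColor(im,cv2.COLOR_BGR2HSV); V=hsv[...,2]
    def samp(x,y,z,ch):
        P=pose[0][:2]+np.outer(x,ax)/1e3+np.outer(y,ay)/1e3
        uv=proj("wrist",np.c_[P,np.full(len(P),z)],pose).astype(np.float32)
        return cv2.remap(ch,uv[None,:,0],uv[None,:,1],cv2.INTER_LINEAR)[0]
    t=np.arange(-55,55,.25)
    br=brass(im).astype(np.float32); bl=(V<38).astype(np.float32)
    for x in xs:
        m=t[samp(np.full_like(t,x),t,zt,br)>.5]; k=t[samp(np.full_like(t,x),t,.022,bl)>.5]; k=k[abs(k)<45]
        print("x",x,"foot y",m.min(),m.max(),"black y",k.min() if len(k) else 0,k.max() if len(k) else 0)
    for y in (-15,0,15):
        tt=np.arange(5,60,.25); m=tt[samp(tt,np.full_like(tt,y),zt,br)>.5]; k=tt[samp(tt,np.full_like(tt,y),.022,bl)>.5]
        k=k[k<45]; print("y",y,"foot front",m[m<45].max(),"black front",k.max() if len(k) else 0)
E
python3 - <<'E'
from h import *
margins("w6",.0602-.0368+.008)
print("lug w3"); margins("w3",.0563-.0341+.008,(22,28,32))
E
```

```text
x 16 foot y -43.25 41.5 black y -29.75 28.0
x 20 foot y -43.5 41.25 black y -30.0 28.0
x 23 foot y -43.25 41.5 black y -30.0 27.75
y -15 foot front 44.75 black front 30.75
y 0 foot front 44.75 black front 30.75
y 15 foot front 44.75 black front 30.75
lug w3
x 22 foot y -43.5 41.75 black y -21.75 20.0
x 28 foot y -43.5 41.75 black y -21.5 20.25
x 32 foot y -43.25 41.5 black y -22.0 20.25
y -15 foot front 44.75 black front 39.0
y 0 foot front 44.75 black front 39.0
y 15 foot front 44.75 black front 39.0
```

```bash
cat > fix.py <<'E'
s=open("h.py").read()
s=s.replace("br=brass(im).astype(np.float32)","br=(V>=38).astype(np.float32)")
s=s.replace('''k=k[abs(k)<45]
''','''k=k[abs(k)<45]; g=samp(np.full_like(t,x),t,zt,br)<.5; g=t[g&(t>k.min()-1)&(t<k.max()+3)&(abs(t)>14)]; m=np.array([g[g<0].max(),g[g>0].min()])
''')
s=s.replace('''k=k[k<45]; print("y",y,"foot front",m[m<45].max()''','''k=k[k<45]; g=tt[samp(tt,np.full_like(tt,y),zt,br)<.5]; m=g[(g>20)&(g<45)]; print("y",y,"foot front",m.min() if len(m) else 0''')
open("h.py","w").write(s)
E
python3 fix.py
python3 - <<'E'
from h import *
margins("w6",.0602-.0368+.008,(14,18,20,22))
print("lug w3"); margins("w3",.0563-.0341+.008,(22,28,32))
E
```

```text
x 14 foot y -27.75 24.5 black y -29.75 28.25
x 18 foot y -19.25 16.0 black y -29.5 28.0
x 20 foot y -19.75 16.5 black y -30.0 28.0
x 22 foot y -28.0 24.5 black y -30.0 27.75
y -15 foot front 26.75 black front 30.75
y 0 foot front 26.75 black front 30.75
y 15 foot front 26.75 black front 30.75
lug w3
x 22 foot y -20.0 16.75 black y -21.75 20.0
x 28 foot y -20.0 16.5 black y -21.5 20.25
x 32 foot y -19.75 16.5 black y -22.0 20.25
y -15 foot front 35.75 black front 39.0
y 0 foot front 23.75 black front 39.0
y 15 foot front 35.25 black front 39.0
```

Run:
```python
from h import *
for n,zt,c in (("w6",.0314,26),("w3",.0302,36)):
    im=cv2.imread(f"pics/{n}.png"); pose=np.load(f"pics/{n}.npy"); yw=pose[1][2]
    ax=np.array([np.cos(yw),np.sin(yw)]); ay=np.array([np.sin(yw),-np.cos(yw)])
    x=np.arange(c-5,c+7,.5); acc=0
    for y in np.arange(-12,9,.5):
        P=pose[0][:2]+np.outer(x,ax)/1e3+ay*y/1e3
        uv=proj("wrist",np.c_[P,np.full(len(P),zt)],pose).astype(np.float32)
        acc=acc+cv2.remap(im,uv[None,:,0],uv[None,:,1],cv2.INTER_LINEAR)[0,:,2].astype(float)/42
    print(n,list(zip(x.tolist(),acc.round().tolist())))
```

```text
w6 [(21.0, 85.0), (21.5, 85.0), (22.0, 84.0), (22.5, 85.0), (23.0, 86.0), (23.5, 88.0), (24.0, 87.0), (24.5, 72.0), (25.0, 58.0), (25.5, 52.0), (26.0, 50.0), (26.5, 42.0), (27.0, 25.0), (27.5, 3.0), (28.0, 7.0), (28.5, 7.0), (29.0, 6.0), (29.5, 5.0), (30.0, 6.0), (30.5, 7.0), (31.0, 7.0), (31.5, 6.0), (32.0, 5.0), (32.5, 8.0)]
w3 [(31.0, 88.0), (31.5, 88.0), (32.0, 87.0), (32.5, 87.0), (33.0, 87.0), (33.5, 81.0), (34.0, 64.0), (34.5, 47.0), (35.0, 51.0), (35.5, 39.0), (36.0, 17.0), (36.5, 4.0), (37.0, 8.0), (37.5, 7.0), (38.0, 6.0), (38.5, 6.0), (39.0, 6.0), (39.5, 6.0), (40.0, 6.0), (40.5, 4.0), (41.0, 21.0), (41.5, 63.0), (42.0, 72.0), (42.5, 71.0)]
```

Mark centre relative to the foot centre is +3.0 mm ahead and +0.7 mm along tool y, with the yaw aligned. I'll correct that, set it down and release.

Call:
{"name": "servo_tool", "arguments": {
  "plan": [
    [0.015, 0.004, 0, 0, 0, 0, 0],
    [0.03, 0.007, 0, 0, 0, 0, 0],
    [0.03, 0.007, 0.01, 0, 0, 0, 0],
    [0.03, 0.007, 0.02, 0, 0, 0, 0],
    [0.03, 0.007, 0.025, 0, 0, 0, 0],
    [0.03, 0.007, 0.025, 0, 0, 0, 0]
  ]
}}

```text
time: 12.48
tool_pos: [0.4519, 0.2775, 0.0593]
ee_rot: [3.141, 0.0, -0.241]
wrist_force: [0.7, -0.3, -1.8]
width: 0.026
finger_force: 30.0
```

Call:
{"name": "servo_tool", "arguments": {
  "plan": [
    [0, 0, 0.01, 0, 0, 0, 0],
    [0, 0, 0.01, 0, 0, 0, 0]
  ]
}}

```text
time: 12.65
tool_pos: [0.4518, 0.2776, 0.0583]
ee_rot: [3.141, 0.0, -0.24]
wrist_force: [-0.1, 0.3, -3.1]
width: 0.0256
finger_force: 30.0
```

Run:
```python
from h import *
im,pose=look("w7"); print(pose); margins("w7",.030,(14,16,22))
yw=pose[1][2]; ax=np.array([np.cos(yw),np.sin(yw)]); ay=np.array([np.sin(yw),-np.cos(yw)])
x=np.arange(22,30,.5); acc=0
for y in np.arange(-12,9,.5):
    P=pose[0][:2]+np.outer(x,ax)/1e3+ay*y/1e3
    uv=proj("wrist",np.c_[P,np.full(len(P),.030)],pose).astype(np.float32)
    acc=acc+cv2.remap(im,uv[None,:,0],uv[None,:,1],cv2.INTER_LINEAR)[0,:,2].astype(float)/42
print(list(zip(x.tolist(),acc.round().tolist()))); print(robot.get_obs()["wrist_force"])
```

```text
(array([0.4518381 , 0.277574  , 0.05829127]), array([ 3.14136642e+00,  1.79198983e-04, -2.40337085e-01]))
x 14 foot y -27.75 24.25 black y -30.25 27.75
x 16 foot y -20.75 17.75 black y -30.0 27.75
x 22 foot y -28.0 24.5 black y -30.5 27.5
y -15 foot front 27.0 black front 44.75
y 0 foot front 27.0 black front 26.5
y 15 foot front 27.0 black front 44.75
[(22.0, 84.0), (22.5, 84.0), (23.0, 85.0), (23.5, 86.0), (24.0, 87.0), (24.5, 79.0), (25.0, 63.0), (25.5, 54.0), (26.0, 51.0), (26.5, 47.0), (27.0, 34.0), (27.5, 10.0), (28.0, 4.0), (28.5, 3.0), (29.0, 34.0), (29.5, 76.0)]
[ 0.30432767  0.72658527 -3.3452321 ]
```

Call:
{"name": "servo_tool", "arguments": {
  "plan": [
    [-0.011, 0.004, 0, 0, 0, 0, 0],
    [-0.011, 0.004, 0, 0, 0, 0, 0],
    [-0.011, 0.004, 0.01, 0, 0, 0, 0],
    [-0.011, 0.004, 0.02, 0, 0, 0, 0],
    [-0.011, 0.004, 0.025, 0, 0, 0, 0],
    [-0.011, 0.004, 0.025, 0, 0, 0, 0],
    [-0.011, 0.004, 0.025, 0, 0, 0, 0]
  ]
}}

```text
time: 13.28
tool_pos: [0.451, 0.2776, 0.0575]
ee_rot: [-3.141, -0.001, -0.24]
wrist_force: [-2.1, -1.2, 5.3]
width: 0.0259
finger_force: 30.0
```

Call:
{"name": "servo_tool", "arguments": {
  "plan": [
    [0, 0, 0, 0, 0, 0, 40],
    [0, 0, 0, 0, 0, 0, 60],
    [0, 0, 0, 0, 0, 0, 60],
    [0, 0, 0, 0, 0, 0, 60],
    [0, 0, -0.2, 0, 0, 0, 60],
    [0, 0, -0.5, 0, 0, 0, 70],
    [0, 0, -0.8, 0, 0, 0, 70]
  ]
}}

```text
time: 13.87
tool_pos: [0.4499, 0.277, 0.1354]
ee_rot: [3.139, 0.003, -0.24]
wrist_force: [0.3, 0.1, 0.2]
width: 0.0682
finger_force: 0.0
```

Call:
{"name": "servo_tool", "arguments": {
  "plan": [
    [0.3, 0.15, -0.2, 0, 0, 0, 70],
    [0.6, 0.3, -0.3, 0, 0, 0, 70],
    [0.88, 0.44, -0.35, 0, 0, 0, 70]
  ]
}}

```text
time: 14.12
tool_pos: [0.5279, 0.2136, 0.1741]
ee_rot: [-3.139, -0.005, -0.239]
wrist_force: [0.1, 0.0, -0.1]
width: 0.0699
finger_force: 0.0
```

Call:
{"name": "servo_tool", "arguments": {
  "plan": [
    [0.3, 0.15, -0.2, 0, 0, 0, 70],
    [0.6, 0.3, -0.3, 0, 0, 0, 70],
    [0.88, 0.44, -0.35, 0, 0, 0, 70],
    [0.88, 0.44, -0.35, 0, 0, 0, 70],
    [0.88, 0.44, -0.35, 0, 0, 0, 70],
    [0.88, 0.44, -0.35, 0, 0, 0, 70],
    [0.88, 0.44, -0.35, 0, 0, 0, 70]
  ]
}}

```text
time: 14.7
tool_pos: [0.5998, 0.151, 0.2053]
ee_rot: [3.141, 0.001, -0.239]
wrist_force: [0.3, -0.3, -0.6]
width: 0.0702
finger_force: 0.0
```

Run:
```python
from h import *
im,pose=look("w8"); print(pose)
for z in (.008,):
  for b,w,q in near(blobs(brass(im),300,20000),"wrist",z,pose,(624,90),50):
    print("flange",*q)
a=wrist_rect(im,pose,.030,.62,.296,.06,.0003); b=wrist_rect(im,pose,.008,.624,.09,.06,.0003)
cv2.imwrite("pics/w8m.png",np.hstack([a,b]))
```

```text
(array([0.59980854, 0.15100535, 0.20531343]), array([ 3.14133977e+00,  1.44818971e-03, -2.39155583e-01]))
flange [624.7  89.3] [62.7 61.9] -13.0
```

View pics/w8m.png

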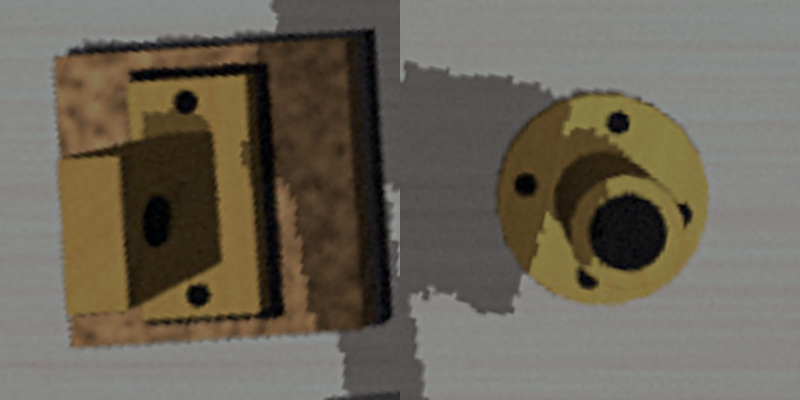

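The lug sits at (620.3,296.9) on a footprint centred at (620.2,297.7), which is within 1 mm and squared up. The flange foot circle spans cols 498-708 in its panel, so its centre is (624.6,89.2). Grasping it next.

Call:
{"name": "servo_tool", "arguments": {
  "plan": [
    [0.15, 0.2, 0.1, 0, 0, 0, 70],
    [0.3, 0.4, 0.3, 0, 0, 0, 70],
    [0.388, 0.541, 0.55, 0, 0, 0, 70],
    [0.388, 0.541, 0.75, 0, 0, 0, 70],
    [0.388, 0.541, 0.75, 0, 0, 0, 70]
  ]
}}

```text
time: 15.17
tool_pos: [0.622, 0.0883, 0.1251]
ee_rot: [3.139, 0.01, -0.241]
wrist_force: [-1.5, -0.7, -0.9]
width: 0.0699
finger_force: 0.0
```

Call:
{"name": "servo_tool", "arguments": {
  "plan": [
    [0, 0, 0.3, 0, 0, 0, 70],
    [0, 0, 0.6, 0, 0, 0, 60],
    [0, 0, 0.85, 0, 0, 0, 60],
    [0, 0, 0.95, 0, 0, 0, 60],
    [0, 0, 0.95, 0, 0, 0, 60],
    [0, 0, 0.95, 0, 0, 0, 60]
  ]
}}

```text
time: 15.67
tool_pos: [0.6259, 0.0892, 0.0372]
ee_rot: [-3.141, -0.001, -0.239]
wrist_force: [-0.4, -0.7, 0.8]
width: 0.0601
finger_force: 0.0
```

Call:
{"name": "servo_tool", "arguments": {
  "plan": [
    [0, 0, 0, 0, 0, 0, 30],
    [0, 0, 0, 0, 0, 0, 10],
    [0, 0, 0, 0, 0, 0, 0],
    [0, 0, 0, 0, 0, 0, 0],
    [0, 0, 0, 0, 0, 0, 0],
    [0, 0, 0, 0, 0, 0, 0],
    [0, 0, 0, 0, 0, 0, 0],
    [0, 0, 0, 0, 0, 0, 0]
  ]
}}

```text
time: 16.33
tool_pos: [0.626, 0.0876, 0.037]
ee_rot: [3.141, -0.001, -0.241]
wrist_force: [-2.1, -2.4, 6.2]
width: 0.0294
finger_force: 30.0
```

Call:
{"name": "servo_tool", "arguments": {
  "plan": [
    [0, 0, -0.2, 0, 0, 0, 0],
    [0, 0, -0.5, 0, 0, 0, 0],
    [0, 0, -0.8, 0, 0, 0, 0],
    [0, 0, -0.85, 0, 0, 0, 0]
  ]
}}

```text
time: 16.67
tool_pos: [0.6281, 0.0891, 0.1257]
ee_rot: [-3.138, -0.008, -0.24]
wrist_force: [1.4, -0.5, -1.5]
width: 0.0297
finger_force: 30.0
```

Call:
{"name": "servo_tool", "arguments": {
  "plan": [
    [-0.1, 0.17, 0, 0, 0, 0, 0],
    [-0.28, 0.47, 0, 0, 0, 0, 0],
    [-0.459, 0.772, 0, 0, 0, 0, 0]
  ]
}}

```text
time: 16.92
tool_pos: [0.5611, 0.0247, 0.1182]
ee_rot: [-3.142, 0.003, -0.238]
wrist_force: [0.5, 0.4, -4.1]
width: 0.0297
finger_force: 30.0
```

Call:
{"name": "servo_tool", "arguments": {
  "plan": [
    [-0.15, 0.26, 0, 0, 0, 0, 0],
    [-0.3, 0.52, 0, 0, 0, 0, 0],
    [-0.459, 0.772, 0, 0, 0, 0, 0]
  ]
}}

```text
time: 17.17
tool_pos: [0.4975, -0.0401, 0.1182]
ee_rot: [-3.141, 0.004, -0.24]
wrist_force: [0.5, 0.1, -4.1]
width: 0.0296
finger_force: 30.0
```

Call:
{"name": "servo_tool", "arguments": {
  "plan": [
    [-0.15, 0.26, 0, 0, 0, 0, 0],
    [-0.3, 0.52, 0, 0, 0, 0, 0],
    [-0.459, 0.772, 0.1, 0, 0, 0, 0],
    [-0.459, 0.772, 0.3, 0, 0, 0, 0],
    [-0.459, 0.772, 0.5, 0, 0, 0, 0],
    [-0.459, 0.772, 0.58, 0, 0, 0, 0],
    [-0.459, 0.772, 0.58, 0, 0, 0, 0],
    [-0.459, 0.772, 0.58, 0, 0, 0, 0],
    [-0.459, 0.772, 0.58, 0, 0, 0, 0]
  ]
}}

```text
time: 17.92
tool_pos: [0.4369, -0.1035, 0.0627]
ee_rot: [-3.141, 0.0, -0.24]
wrist_force: [-0.5, -0.5, -3.6]
width: 0.0294
finger_force: 30.0
```

```bash
cat >> h.py <<'E'
def rnd(name,zt,rf,rm):
    "round part: rays about the rough centre in the tool frame; fit circles of known radius to the foot's bottom/top rim and the paint's rim"
    from scipy.optimize import least_squares
    im=cv2.imread(f"pics/{name}.png"); pose=np.load(f"pics/{name}.npy"); yw=pose[1][2]; V=cv2.GaussianBlur(cv2.cvtColor(im,cv2.COLOR_BGR2HSV)[...,2],(3,3),0)
    ax=np.array([np.cos(yw),np.sin(yw)]); ay=np.array([np.sin(yw),-np.cos(yw)])
    def run(z,r0,outer):
        pts=[]
        for a in np.deg2rad(np.arange(-75,76,3)):
            t=np.arange(r0-6,r0+7,.2) ; x,y=t*np.cos(a)-1,t*np.sin(a)-1
            P=pose[0][:2]+np.outer(x,ax)/1e3+np.outer(y,ay)/1e3
            uv=proj("wrist",np.c_[P,np.full(len(P),z)],pose).astype(np.float32)
            v=cv2.remap(V,uv[None,:,0],uv[None,:,1],cv2.INTER_LINEAR)[0].astype(float)
            g=np.gradient(v); i=np.argmax(g) if outer else np.argmin(g)
            if abs(g[i])>3 and 2<i<len(t)-3: pts.append((x[i],y[i]))
        pts=np.array(pts); s=least_squares(lambda c:np.hypot(*(pts-c).T)-r0,[-1,-1],loss="soft_l1",f_scale=.5)
        e=np.hypot(*(pts-s.x).T)-r0; return s.x.round(2),len(pts),np.median(abs(e)).round(2)
    print("paint",run(.022,rm,True),"foot",run(zt,rf,False))
E
python3 - <<'E'
from h import *
im,pose=look("w9"); print(pose)
rnd("w9",pose[0][2]-.037+.008,32,35)
cv2.imwrite("pics/w9m.png",wrist_rect(im,pose,.024,.445,-.104,.06,.0002)[:420])
E
```

```text
(array([ 0.43694841, -0.10348166,  0.0626987 ]), array([-3.14131496e+00,  1.29556829e-04, -2.39835093e-01]))
paint (array([-0.45,  0.27]), 51, np.float64(0.08)) foot (array([-2.55, -1.77]), 51, np.float64(0.3))
```

View pics/w9m.png

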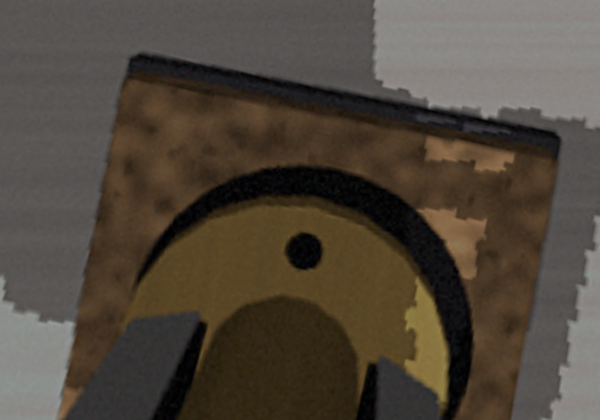

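The paint rim arc peaks at (310,168) with the foot rim at about (318,198), and the left gap is near zero. The foot needs +2.1 mm ahead and +2.0 mm along tool y.

Call:
{"name": "servo_tool", "arguments": {
  "plan": [
    [0.01, 0.01, 0, 0, 0, 0, 0],
    [0.021, 0.02, 0.01, 0, 0, 0, 0],
    [0.021, 0.02, 0.025, 0, 0, 0, 0],
    [0.021, 0.02, 0.025, 0, 0, 0, 0],
    [0.021, 0.02, 0.025, 0, 0, 0, 0],
    [0.021, 0.02, 0.025, 0, 0, 0, 0]
  ]
}}

```text
time: 18.47
tool_pos: [0.4383, -0.1063, 0.0605]
ee_rot: [3.142, 0.0, -0.24]
wrist_force: [-0.8, 0.1, -3.0]
width: 0.03
finger_force: 30.0
```

Run:
```python
from h import *
im,pose=look("w10"); print(pose)
rnd("w10",pose[0][2]-.037+.008,32,35)
yw=pose[1][2]; ax=np.array([np.cos(yw),np.sin(yw)]); ay=np.array([np.sin(yw),-np.cos(yw)])
x=np.arange(26,40,.5); acc=0
for y in np.arange(-4,2,.5):
    P=pose[0][:2]+np.outer(x,ax)/1e3+ay*y/1e3
    uv=proj("wrist",np.c_[P,np.full(len(P),.030)],pose).astype(np.float32)
    acc=acc+cv2.remap(im,uv[None,:,0],uv[None,:,1],cv2.INTER_LINEAR)[0,:,2].astype(float)/12
print(list(zip(x.tolist(),acc.round().tolist())))
```

```text
(array([ 0.43825389, -0.10627387,  0.06045476]), array([ 3.14150248e+00,  3.09787479e-05, -2.40391419e-01]))
paint (array([-2.37, -2.09]), 51, np.float64(0.08)) foot (array([-2.43, -1.68]), 51, np.float64(0.31))
[(26.0, 87.0), (26.5, 86.0), (27.0, 87.0), (27.5, 87.0), (28.0, 93.0), (28.5, 82.0), (29.0, 65.0), (29.5, 54.0), (30.0, 50.0), (30.5, 44.0), (31.0, 26.0), (31.5, 3.0), (32.0, 7.0), (32.5, 6.0), (33.0, 5.0), (33.5, 5.0), (34.0, 5.0), (34.5, 26.0), (35.0, 67.0), (35.5, 74.0), (36.0, 74.0), (36.5, 72.0), (37.0, 73.0), (37.5, 72.0), (38.0, 71.0), (38.5, 71.0), (39.0, 70.0), (39.5, 67.0)]
```

Call:
{"name": "servo_tool", "arguments": {
  "plan": [
    [0.004, -0.004, 0, 0, 0, 0, 0],
    [0.004, -0.004, 0.01, 0, 0, 0, 0],
    [0.004, -0.004, 0.02, 0, 0, 0, 0],
    [0.004, -0.004, 0.03, 0, 0, 0, 0],
    [0.004, -0.004, 0.03, 0, 0, 0, 0],
    [0.004, -0.004, 0.03, 0, 0, 0, 0]
  ]
}}

```text
time: 19.02
tool_pos: [0.4391, -0.1061, 0.0585]
ee_rot: [3.141, -0.001, -0.24]
wrist_force: [-1.2, 0.9, 4.7]
width: 0.0299
finger_force: 30.0
```

Call:
{"name": "servo_tool", "arguments": {
  "plan": [
    [0, 0, 0, 0, 0, 0, 50],
    [0, 0, 0, 0, 0, 0, 60],
    [0, 0, 0, 0, 0, 0, 60],
    [0, 0, 0, 0, 0, 0, 60],
    [0, 0, -0.2, 0, 0, 0, 60],
    [0, 0, -0.5, 0, 0, 0, 60],
    [0, 0, -0.8, 0, 0, 0, 60]
  ]
}}

```text
time: 19.6
tool_pos: [0.4378, -0.1056, 0.1371]
ee_rot: [-3.141, 0.003, -0.24]
wrist_force: [0.4, 0.2, 0.1]
width: 0.0602
finger_force: 0.0
```

Call:
{"name": "servo_tool", "arguments": {
  "plan": [
    [0.3, 0.09, -0.2, 0, 0, 0, 60],
    [0.6, 0.18, -0.3, 0, 0, 0, 60],
    [0.89, 0.27, -0.35, 0, 0, 0, 60]
  ]
}}

```text
time: 19.85
tool_pos: [0.521, -0.1543, 0.1755]
ee_rot: [3.141, -0.006, -0.24]
wrist_force: [0.6, 1.3, -0.5]
width: 0.0598
finger_force: 0.0
```

Call:
{"name": "servo_tool", "arguments": {
  "plan": [
    [0.3, 0.09, -0.2, 0, 0, 0, 60],
    [0.6, 0.18, -0.3, 0, 0, 0, 60],
    [0.89, 0.27, -0.35, 0, 0, 0, 60],
    [0.89, 0.27, -0.35, 0, 0, 0, 60],
    [0.89, 0.27, -0.35, 0, 0, 0, 60],
    [0.89, 0.27, -0.35, 0, 0, 0, 60],
    [0.89, 0.27, -0.35, 0, 0, 0, 60]
  ]
}}

```text
time: 20.43
tool_pos: [0.5978, -0.2001, 0.2072]
ee_rot: [-3.141, 0.001, -0.24]
wrist_force: [0.4, 0.2, 0.1]
width: 0.06
finger_force: 0.0
```

Run:
```python
from h import *
im,pose=look("w11"); print(pose)
blk=cv2.cvtColor(im,cv2.COLOR_BGR2HSV)[...,2]<35
for b,w,q in near(blobs(blk,200,20000),"wrist",.022,pose,(640,-109),30): print("bush mark",*q)
for b,w,q in near(blobs(brass(im),200,20000),"wrist",.008,pose,(640,-290),40): print("bush foot",*q)
a=wrist_rect(im,pose,.008,.64,-.29,.05,.00025); b=wrist_rect(im,pose,.06,.64,-.29,.05,.00025)
cv2.imwrite("pics/w11m.png",np.hstack([a,b]))
```

```text
(array([ 0.59783454, -0.20008811,  0.20721205]), array([-3.14140276e+00,  1.02021048e-03, -2.40073143e-01]))
bush mark [ 641.8 -107.7] [47.3 46.8] 74.5
bush foot [ 640.5 -296.8] [46.7 40.6] 34.7
```

View pics/w11m.png

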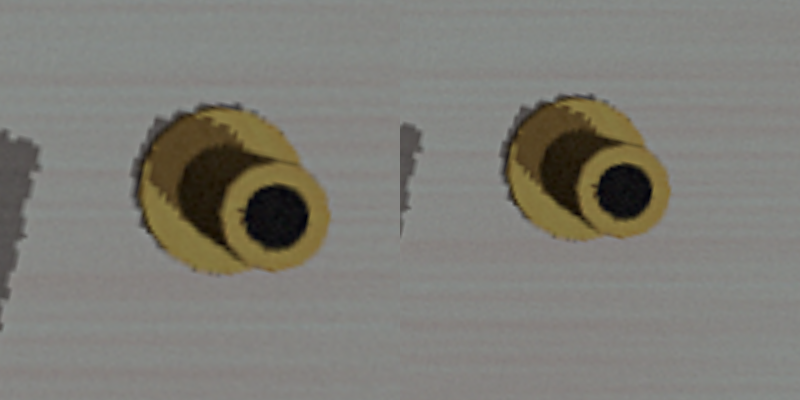

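Bush foot circle (centre (225,191)) and top ring (centre (624,191)) agree: the bush is at (642.3,-296.2). The bush mark is at (641.8,-107.7), diameter 47 mm, so it's the right one. Grasping.

Call:
{"name": "servo_tool", "arguments": {
  "plan": [
    [0.2, 0.25, 0.1, 0, 0, 0, 60],
    [0.45, 0.55, 0.3, 0, 0, 0, 60],
    [0.661, 0.827, 0.55, 0, 0, 0, 60],
    [0.661, 0.827, 0.75, 0, 0, 0, 60],
    [0.661, 0.827, 0.75, 0, 0, 0, 60],
    [0.661, 0.827, 0.75, 0, 0, 0, 60]
  ]
}}

```text
time: 20.98
tool_pos: [0.6418, -0.2958, 0.1308]
ee_rot: [-3.14, 0.004, -0.241]
wrist_force: [-0.3, 0.1, 0.3]
width: 0.0603
finger_force: 0.0
```

Call:
{"name": "servo_tool", "arguments": {
  "plan": [
    [0, 0, 0.3, 0, 0, 0, 60],
    [0, 0, 0.6, 0, 0, 0, 60],
    [0, 0, 0.85, 0, 0, 0, 60],
    [0, 0, 0.96, 0, 0, 0, 60],
    [0, 0, 0.96, 0, 0, 0, 60],
    [0, 0, 0.96, 0, 0, 0, 60]
  ]
}}

```text
time: 21.48
tool_pos: [0.644, -0.2964, 0.0388]
ee_rot: [3.141, -0.002, -0.239]
wrist_force: [0.2, -0.6, -0.0]
width: 0.0604
finger_force: 0.0
```

Call:
{"name": "servo_tool", "arguments": {
  "plan": [
    [0, 0, 0, 0, 0, 0, 30],
    [0, 0, 0, 0, 0, 0, 10],
    [0, 0, 0, 0, 0, 0, 0],
    [0, 0, 0, 0, 0, 0, 0],
    [0, 0, 0, 0, 0, 0, 0],
    [0, 0, 0, 0, 0, 0, 0],
    [0, 0, 0, 0, 0, 0, 0],
    [0, 0, 0, 0, 0, 0, 0]
  ]
}}

```text
time: 22.15
tool_pos: [0.6434, -0.2973, 0.0369]
ee_rot: [3.141, -0.001, -0.241]
wrist_force: [-0.6, -0.7, 2.6]
width: 0.0234
finger_force: 30.0
```

Call:
{"name": "servo_tool", "arguments": {
  "plan": [
    [0, 0, -0.2, 0, 0, 0, 0],
    [0, 0, -0.5, 0, 0, 0, 0],
    [0, 0, -0.8, 0, 0, 0, 0],
    [0, 0, -0.85, 0, 0, 0, 0]
  ]
}}

```text
time: 22.48
tool_pos: [0.6456, -0.2979, 0.1273]
ee_rot: [3.139, -0.009, -0.24]
wrist_force: [1.3, -1.0, -0.5]
width: 0.0237
finger_force: 30.0
```

Call:
{"name": "servo_tool", "arguments": {
  "plan": [
    [-0.06, -0.24, 0, 0, 0, 0, 0],
    [-0.14, -0.57, 0, 0, 0, 0, 0],
    [-0.225, -0.909, 0, 0, 0, 0, 0]
  ]
}}

```text
time: 22.73
tool_pos: [0.6421, -0.2029, 0.1191]
ee_rot: [-3.141, 0.003, -0.243]
wrist_force: [1.0, 0.6, -2.8]
width: 0.0232
finger_force: 30.0
```

Call:
{"name": "servo_tool", "arguments": {
  "plan": [
    [-0.07, -0.3, 0, 0, 0, 0, 0],
    [-0.15, -0.6, 0, 0, 0, 0, 0],
    [-0.225, -0.909, 0.1, 0, 0, 0, 0],
    [-0.225, -0.909, 0.3, 0, 0, 0, 0],
    [-0.225, -0.909, 0.5, 0, 0, 0, 0],
    [-0.225, -0.909, 0.6, 0, 0, 0, 0],
    [-0.225, -0.909, 0.6, 0, 0, 0, 0],
    [-0.225, -0.909, 0.6, 0, 0, 0, 0],
    [-0.225, -0.909, 0.6, 0, 0, 0, 0]
  ]
}}

```text
time: 23.48
tool_pos: [0.6425, -0.1099, 0.0606]
ee_rot: [3.141, 0.001, -0.241]
wrist_force: [-0.5, -0.3, -2.5]
width: 0.0237
finger_force: 30.0
```

```bash
cat >> h.py <<'E'
def front(name,z,x0,x1):
    im=cv2.imread(f"pics/{name}.png"); pose=np.load(f"pics/{name}.npy"); yw=pose[1][2]
    ax=np.array([np.cos(yw),np.sin(yw)]); ay=np.array([np.sin(yw),-np.cos(yw)])
    x=np.arange(x0,x1,.5); acc=0
    for y in np.arange(-4,2,.5):
        P=pose[0][:2]+np.outer(x,ax)/1e3+ay*y/1e3
        uv=proj("wrist",np.c_[P,np.full(len(P),z)],pose).astype(np.float32)
        acc=acc+cv2.remap(im,uv[None,:,0],uv[None,:,1],cv2.INTER_LINEAR)[0,:,2].astype(float)/12
    print(list(zip(x.tolist(),acc.round().tolist())))
E
python3 - <<'E'
from h import *
im,pose=look("w12"); print(pose)
zt=pose[0][2]-.037+.008
rnd("w12",zt,21,24); front("w12",zt,15,27)
E
```

```text
(array([ 0.64253666, -0.10991584,  0.06064155]), array([ 3.14146617e+00,  1.07658563e-03, -2.40988329e-01]))
paint (array([-1.31, -1.94]), 51, np.float64(0.12)) foot (array([-2.1, -1.8]), 51, np.float64(0.44))
[(15.0, 84.0), (15.5, 85.0), (16.0, 85.0), (16.5, 85.0), (17.0, 85.0), (17.5, 89.0), (18.0, 85.0), (18.5, 70.0), (19.0, 52.0), (19.5, 49.0), (20.0, 53.0), (20.5, 44.0), (21.0, 27.0), (21.5, 11.0), (22.0, 5.0), (22.5, 6.0), (23.0, 6.0), (23.5, 6.0), (24.0, 6.0), (24.5, 4.0), (25.0, 3.0), (25.5, 35.0), (26.0, 61.0), (26.5, 68.0)]
```

Foot at (-2.5,-1.8) against paint at (-1.3,-1.9): move 1.2 mm ahead, set down, then release and rise.

Call:
{"name": "servo_tool", "arguments": {
  "plan": [
    [0.012, 0, 0, 0, 0, 0, 0],
    [0.012, 0, 0, 0, 0, 0, 0],
    [0.012, 0, 0.01, 0, 0, 0, 0],
    [0.012, 0, 0.02, 0, 0, 0, 0],
    [0.012, 0, 0.025, 0, 0, 0, 0],
    [0.012, 0, 0.025, 0, 0, 0, 0],
    [0.012, 0, 0.025, 0, 0, 0, 0]
  ]
}}

```text
time: 24.12
tool_pos: [0.644, -0.1098, 0.0589]
ee_rot: [3.142, 0.0, -0.24]
wrist_force: [0.2, -0.5, -2.6]
width: 0.0235
finger_force: 30.0
```

Run:
```python
from h import *
im,pose=look("w13"); print(pose[0])
zt=.030
rnd("w13",zt,21,24); front("w13",zt,16,27)
```

```text
[ 0.64397394 -0.10980986  0.0588935 ]
paint (array([-2.68, -1.52]), 51, np.float64(0.09)) foot (array([-1.45, -1.79]), 51, np.float64(0.88))
[(16.0, 83.0), (16.5, 84.0), (17.0, 86.0), (17.5, 88.0), (18.0, 87.0), (18.5, 74.0), (19.0, 52.0), (19.5, 50.0), (20.0, 51.0), (20.5, 45.0), (21.0, 27.0), (21.5, 12.0), (22.0, 5.0), (22.5, 5.0), (23.0, 3.0), (23.5, 2.0), (24.0, 59.0), (24.5, 68.0), (25.0, 67.0), (25.5, 65.0), (26.0, 65.0), (26.5, 65.0)]
```

Call:
{"name": "servo_tool", "arguments": {
  "plan": [
    [0, 0.002, 0.01, 0, 0, 0, 0],
    [0, 0.002, 0.015, 0, 0, 0, 0],
    [0, 0.002, 0.015, 0, 0, 0, 0],
    [0, 0.002, 0.015, 0, 0, 0, 0]
  ]
}}

```text
time: 24.5
tool_pos: [0.6442, -0.1101, 0.0579]
ee_rot: [3.141, -0.001, -0.24]
wrist_force: [0.8, 0.6, -1.0]
width: 0.0234
finger_force: 30.0
```

Call:
{"name": "servo_tool", "arguments": {
  "plan": [
    [0, 0, 0, 0, 0, 0, 45],
    [0, 0, 0, 0, 0, 0, 50],
    [0, 0, 0, 0, 0, 0, 50],
    [0, 0, 0, 0, 0, 0, 50],
    [0, 0, -0.2, 0, 0, 0, 50],
    [0, 0, -0.5, 0, 0, 0, 50],
    [0, 0, -0.9, 0, 0, 0, 50]
  ]
}}

```text
time: 25.08
tool_pos: [0.6418, -0.1095, 0.1444]
ee_rot: [-3.142, 0.008, -0.24]
wrist_force: [1.1, -0.2, -0.5]
width: 0.0503
finger_force: 0.0
```

Call:
{"name": "servo_tool", "arguments": {
  "plan": [
    [-0.3, 0, -0.2, 0, 0, 0, 50],
    [-0.6, 0, -0.4, 0, 0, 0, 50],
    [-0.9, 0, -0.6, 0, 0, 0, 50],
    [-0.9, 0, -0.6, 0, 0, 0, 50],
    [-0.9, 0, -0.6, 0, 0, 0, 50],
    [-0.9, 0, -0.6, 0, 0, 0, 50]
  ]
}}

```text
time: 25.58
tool_pos: [0.5568, -0.0887, 0.2072]
ee_rot: [3.141, -0.001, -0.24]
wrist_force: [0.0, -0.3, -0.2]
width: 0.0503
finger_force: 0.0
```

Run:
```python
from h import *
im,pose=look("w14"); print(pose)
for n,c in (("side",None),): cv2.imwrite("pics/sideN.png",robot.snapshot(n)[:,:,::-1])
p=[wrist_rect(im,pose,.030,x,y,.055,.00028) for x,y in ((.641,-.108),(.437,-.105))]
p=[cv2.resize(a,(400,400)) for a in p]
cv2.imwrite("pics/fin.png",np.hstack(p))
s=cv2.imread("pics/sideN.png")[150:450,130:430]
cv2.imwrite("pics/fin2.png",cv2.resize(s,(600,600),interpolation=cv2.INTER_CUBIC))
```

```text
(array([ 0.55683654, -0.0887014 ,  0.20722474]), array([ 3.14148159e+00, -5.88427717e-04, -2.40394210e-01]))
```

View pics/fin2.png

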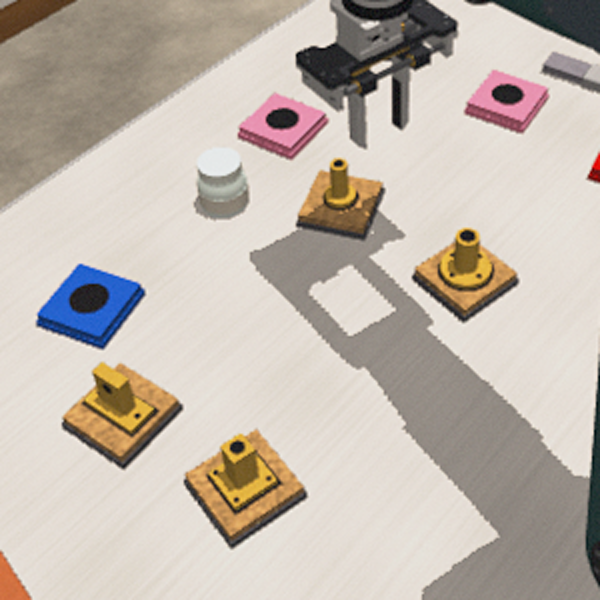

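The side view shows all four parts upright on their tan tiles, with even black margins. The jar, brush and coloured tiles are undisturbed and the gripper is clear. Handing in.

```bash
python3 -c "
from bench import robot
print(robot.close_job())"
```

```text
the job is handed in; nothing more can be done
None
```

All four brass parts stand released on their matching tiles, centred to about 1 mm by my wrist-camera measurements, with the jar and brush untouched; the job was handed in at about 26 s, and the hand-in call returned no verdict.

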